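Clear the painting board: sweep the jar lids into the tray

TASK

Clear the painting board: sweep the three loose jar lids (blue, red and green) across the board and off its side edge into the white catch tray, so that all three end up lying in the tray. Only push them along with the fingers, do not pick them up or lift them, and leave the colour pot, the stone seal, the paperweight and the things around the board standing where they are.

Things in the scene. Friction and masses are not known exactly. Their poses are not given: they have to be found in the camera images.
- board: plywood painting board, fixed, 350 mm along its own x (depth, away from the robot) by 380 mm along its own y (width), level top 40 mm above the table. Origin: centre of its underside, on the table; x roughly ahead of the robot, y roughly to its left; it is turned a few degrees either way. Its two side edges lie at y = +190 and -190 mm
- tray: white plastic catch tray, open on top, fixed, standing on the table against one side edge (left or right, it varies) of the board, 2 mm off it; 330 mm along its own x by 130 mm along its own y, 36 mm high, so its rim is 4 mm lower than the board's top; walls and floor 3 mm. Origin: centre of its underside, on the table; axes parallel to the board's
- brush_box: dark wooden brush box, open on top, fixed, same outline as the tray (330 x 130 x 36 mm), with five brushes in it, against the board's other side edge: not for the lids. Origin: centre of its underside; axes parallel to the board's
- lid_blue_center (a point): blue plastic screw lid of a colour jar, a loose flat disc lying on the board, 36 mm across, 15 mm high, about 10 to 21 g; this is its centre, half-way up
- lid_red_center (a point): red plastic screw lid of a colour jar, a loose flat disc lying on the board, 36 mm across, 15 mm high, about 10 to 21 g; this is its centre, half-way up
- lid_green_center (a point): green plastic screw lid of a colour jar, a loose flat disc lying on the board, 36 mm across, 15 mm high, about 10 to 21 g; this is its centre, half-way up
- pot_center (a point): small white ceramic colour pot with ochre paint, loose, standing on the board among the lids, 36 mm across, 34 mm high, about 80 g; this is its centre, half-way up
- seal_center (a point): black stone seal, loose, standing on the board among the lids, 22 x 22 mm and 37 mm high (42 mm with its knob), about 60 g; this is its centre, 18 mm above its foot
- paperweight: brass paperweight bar lying loose along the board's far edge, 18 mm along its own x by 150 mm along its own y, 14 mm high with a small knob to 20 mm; origin: centre of its underside
- water_cup: blue ceramic cup, loose, on the table to the left of the board, 76 mm across, 85 mm high; origin: centre of its underside
- spray_bottle: teal spray bottle with orange head, loose, on the table to the left of the board, 68 mm across, 188 mm high; origin: centre of its underside
- brush_pot: terracotta pot of brushes, loose, on the table to the right of the board, 84 mm across, pot 95 mm high, brushes to about 210 mm; origin: centre of its underside

How it is judged:
By the outcome, as a careful person would: the job done as asked, in the order asked, and still so for the second after the job is handed in, with the robot touching nothing.
It also fails if it takes over 64 s, if anything falls off the work surface, if the arm or the gripper's body presses on something with over 40 N, if the wrist force passes 120 N, or if a joint passes its speed limit or range.

ROBOT

A 6-joint arm with a two-finger parallel gripper is mounted at the origin on the work surface. World frame = base frame: x ahead of the robot, y to its left, z up, the work surface at z = 0. Lengths are in mm, angles in rad, forces in N, time in s.
With the tool pointing down it reaches from about 350 to 775 mm from the base axis. Payload 7.3 kg.
Tool frame: the origin (TCP) lies at the very end of the fingers, on their centre line; the grasp point (between the pads) lies 19 mm behind it; z points along the fingers, y is the line along which they close (so a half turn about z gives the same grasp; the last joint's range is limited). The gripper opens to 92 mm and grips with 3 to 60 N. Pads are 19 mm wide; open, the fingers measure 130 mm over their backs; the gripper's body (75 mm by 190 mm) begins 47 mm behind the grasp point.
Start: joints at [1.079, 0.342, 1.524, -0, 1.275, -0.146], TCP at [177.935, 493.947, 226.741] pointing down, gripper open.
Joint ranges: [-2.53, 2.53], [-0.77, 2.02], [0.04, 2.7], [-1, 4.14], [0.28, 2.66], [-3.11, 3.11]. Speed limits (rad/s): [2.57, 2.57, 3.14, 3.14, 3.14, 3.14].

INTERFACE

Orientations are given as [roll, pitch, yaw] about the fixed x, y, z axes, in that order (R = Rz(yaw) Ry(pitch) Rx(roll)).
In Python, from plant import bot gives the robot as it stands.
- The arm moves only by the tool send_rows, never from a script. Its argument "rows" is a list of rows, each an object of numbers: "x", "y", "z": the shift along the tool's x, y, z in units of 0.2 m (1.0 is 0.2 m); "ax", "ay", "az": the turn, a rotation vector about the tool's x, y, z in units of 60 degrees (1.0 is 60 degrees); "jaw": the opening, from -1 (shut) to 1 (fully open), so that 0 is half open. In form: [{"x": .., "y": .., "z": .., "ax": .., "ay": .., "az": .., "jaw": ..}, ...]. A call has exactly 10 rows; each row is the pose to reach, as a shift and turn from the pose commanded when the call began, along the tool's axes at that moment; what a row does not reach only later rows make up. A row lasts 1/8 s, in which the tool goes at most 62.5 mm and 10.7 degrees, less where a joint would pass 70% of its speed; a pose out of reach is approached as far as the arm can. A call with a number of a shift or a turn outside -1 to 1 is refused whole. A call with a gripper value outside its range is refused whole. The fingers move at their own pace and stop on an object; the grip force is fixed at half the most. Time passes only in rows, so rows that repeat a pose let the fingers close, or fill a call up. It gives the time, the measured TCP pose, the force, the opening and the grip force at its end, in the units of the state.
- bot.get_obs(): the state, without advancing time (a new reading comes with each control period).
- bot.capture(name): name is "scene" or "side" or "wrist"; returns (picture, depth): 480x640x3 uint8, red, green, blue; 480x640 float32, mm along the optical axis (not along the pixel's ray), 0 where there is no reading.
- bot.camera_model(name): a dict with "vertical_fov" (degrees; the focal length in pixels is half the picture's height over the tangent of half this angle, whatever the lens; pixels are square), "cx", "cy" (the principal point, pixels), "R" (3x3) and "t" (3): a world point X has camera coordinates R X + t; the wrist camera has in their place "T_tool_cam" (4x4, takes a point from camera to tool coordinates, whose origin is the TCP and whose axes are the flange's). Camera axes: x right, y down, z forward; pixel columns grow to the right and rows downward; lengths in mm; the calibration is good to about 2 mm. A picture is of the moment at which its call begins: read the wrist's pose just before it. camera_model takes no time and is no camera call.
- bot.close_job(): hands the job in; it is judged then, once.
The state is a dict: "time": time; "joint_positions": joint angles; "dq": joint speeds; "tau": joint torques, N m; "tool_pos": TCP position; "tcp_rot": TCP orientation; "contact_force": force on the tool from outside, world axes, zero at the start; "moment": the same for the moment, N m; "grip_width": finger opening in mm; "finger_force": force on a finger pad.
Only numpy, scipy, OpenCV 4.12 (cv2) and the standard library are available. Lean on these libraries where they do the work, as an engineer would, in place of code of your own. Each camera call takes 0.05 s, during which the arm holds its last target. There are 200 camera calls.

## Working session

There is one attempt and no reset: what is moved stays moved. The work goes in short steps, Python scripts to look and compute and a tool call to move; the robot and the scene stay as the last step left them, time stands still between calls to the robot, and variables do not carry over. Pictures are saved under pics/ and viewed, at most 10 in all, crops included, and the job is handed in when it is done.

Besides the shell and the picture viewer there is one more tool, called after ">>>" as name(argument=value, ...) on one line, values as JSON. send_rows: Moves the arm, as the interface text tells. Its arguments: {"type":"object","properties":{"rows":{"type":"array","items":{"type":"object","properties":{"x":{"type":"number","minimum":-1,"maximum":1},"y":{"type":"number","minimum":-1,"maximum":1},"z":{"type":"number","minimum":-1,"maximum":1},"ax":{"type":"number","minimum":-1,"maximum":1},"ay":{"type":"number","minimum":-1,"maximum":1},"az":{"type":"number","minimum":-1,"maximum":1},"jaw":{"type":"number"}}}}},"required":["rows"]}

```bash
mkdir -p pics; ls; python3 - <<'E'
from plant import bot
import cv2,numpy as np,pickle
o=bot.get_obs();print(o['time'],o['tool_pos'],o['tcp_rot'],o['grip_width'],o['joint_positions'])
d={}
for n in('scene','side'):
    p,z=bot.capture(n);m=bot.camera_model(n);d[n]=(p,z,m);cv2.imwrite(f'pics/{n}0.png',p[:,:,::-1]);print(n,m)
pickle.dump(d,open('d0.pkl','wb'))
E
```

```text
pics
0.0 [177.73564308 493.56827814 226.06931866] [-3.14010128e+00 -2.00229540e-04  2.79578050e+00] 91.95483252223629 [ 1.07900467e+00  3.42685164e-01  1.52500310e+00 -1.96907399e-05
  1.27540902e+00 -1.45973908e-01]
scene {'vertical_fov': 50.63000776796015, 'cx': 321.96729014896505, 'cy': 242.46151322601975, 'R': array([[-0.33997442,  0.9404029 ,  0.00773106],
       [ 0.69160929,  0.25558418, -0.67553928],
       [-0.63725504, -0.2243192 , -0.73728347]]), 't': array([ 196.81470851, -358.11864139, 1666.41338833])}
side {'vertical_fov': 54.787190298443974, 'cx': 322.41802244784066, 'cy': 239.19131044810126, 'R': array([[ 0.7927856 , -0.60922537, -0.01831499],
       [-0.43951098, -0.55060065, -0.70969643],
       [ 0.42228083,  0.57068675, -0.70426951]]), 't': array([-440.2528798 ,  323.58238184, 1061.50722181])}
```

View pics/scene0.png

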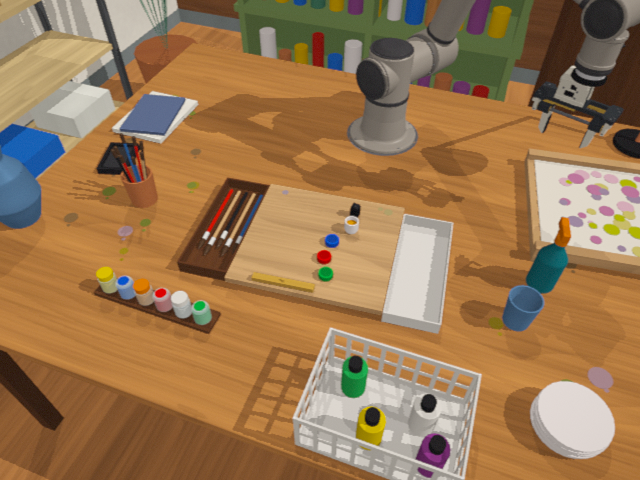

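View pics/side0.png

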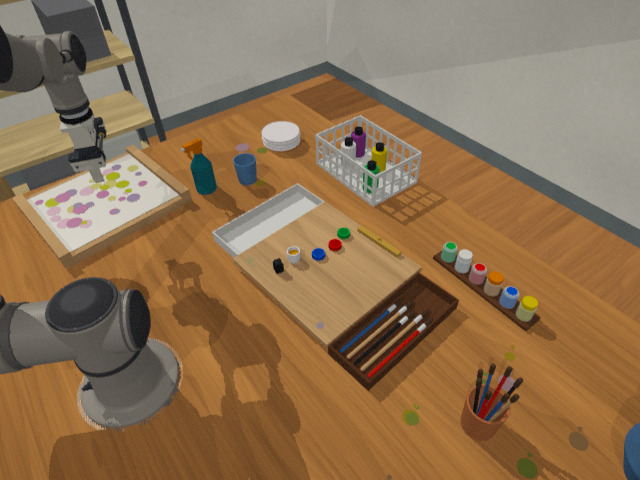

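The tray is on the robot's left (+y). In the scene view the lids are at about (332,241) blue, (324,257) red and (326,273) green. The pot is at (351,226), the seal at (355,210) and the paperweight near (283,282). Next I measure them.

```bash
cat > h.py <<'E'
import cv2,numpy as np
def ray(m,u,v,z):
    f=240/np.tan(np.radians(m['vertical_fov'])/2)
    d=m['R'].T@np.array([(u-m['cx'])/f,(v-m['cy'])/f,1]);c=-m['R'].T@m['t']
    return c+d*(z-c[2])/d[2]
def blobs(p,lo,hi,box,amin=15):
    h=cv2.cvtColor(p,cv2.COLOR_RGB2HSV);k=cv2.inRange(h,np.array(lo),np.array(hi))
    q=np.zeros_like(k);x0,y0,x1,y1=box;q[y0:y1,x0:x1]=k[y0:y1,x0:x1]
    n,l,s,c=cv2.connectedComponentsWithStats(q)
    return sorted([(int(s[i,4]),c[i],s[i,:4]) for i in range(1,n) if s[i,4]>=amin],key=lambda t:-t[0])
E
python3 - <<'E'
import pickle
from h import *
d=pickle.load(open('d0.pkl','rb'))
box={'scene':(300,200,372,285),'side':(265,222,356,275)}
C={'blue':((105,150,60),(125,255,255),50),'red':((0,190,90),(6,255,255),50),'green':((55,150,60),(80,255,255),50),'black':((0,0,0),(180,255,45),65),'white':((0,0,170),(180,40,255),65),}
np.set_printoptions(precision=1,suppress=True)
for n in d:
    p,z,m=d[n]
    for c,(lo,hi,h) in C.items():
        for a,u,s in blobs(p,lo,hi,box[n])[:2]: print(n,c,a,u,s,ray(m,*u,h))
    # tray: white
    for c,lo,hi,b in(('tray',(0,0,165),(180,40,255),(375,205,460,335) if n=='scene' else (205,180,330,260)),):
        h=cv2.cvtColor(p,cv2.COLOR_RGB2HSV);k=cv2.inRange(h,np.array(lo),np.array(hi));q=k*0;q[b[1]:b[3],b[0]:b[2]]=k[b[1]:b[3],b[0]:b[2]]
        q=cv2.morphologyEx(q,cv2.MORPH_CLOSE,np.ones((5,5)))
        cs=max(cv2.findContours(q,0,2)[0],key=cv2.contourArea);r=cv2.approxPolyDP(cs,6,True)[:,0]
        for u in r: print(n,c,u,ray(m,*u,36))
    for a,u,s in blobs(p,(20,150,100),(30,255,255),(245,265,320,298) if n=='scene' else (352,220,405,262))[:1]:
        print('pw',a,u,s,ray(m,*u,54))
    b=p[190:320,170:470] if n=='scene' else p[175:390,205:465]
    cv2.imwrite(f'pics/{n}c.png',cv2.resize(b[:,:,::-1],None,fx=2.6,fy=2.6,interpolation=cv2.INTER_CUBIC))
E
```

```text
scene blue 143 [331.5 240.3] [325 234  14  13] [553.   15.8  50. ]
scene red 163 [323.6 256.6] [317 250  14  14] [610.8  15.3  50. ]
scene green 162 [325.3 273.5] [319 267  14  14] [659.1  36.9  50. ]
scene black 71 [354.6 210.3] [351 204   8  12] [444.3  41.5  65. ]
scene white 120 [352.3 224.3] [345 216  14  18] [495.4  51.4  65. ]
scene tray [404 214] [382.6 162.5  36. ]
scene tray [383 312] [708.5 193.   36. ]
scene tray [439 325] [699.3 318.6  36. ]
scene tray [452 223] [371.8 289.5  36. ]
pw 444 [283.4 281.2] [252 272  63  20] [717.8 -45.6  54. ]
side blue 125 [317.9 253.8] [312 248  13  12] [550.1  11.8  50. ]
side red 109 [334.6 244.6] [329 239  12  12] [607.7  11.   50. ]
side green 110 [343.4 232.9] [338 228  12  11] [656.6  31.9  50. ]
side black 105 [277.7 265.7] [273 259  11  14] [433.1  31.7  65. ]
side white 218 [273.4 226.9] [265 222  26  16] [506.  163.6  65. ]
side tray [322 201] [704.6 195.3  36. ]
side tray [304 197] [672.2 246.4  36. ]
side tray [230 241] [391.1 219.7  36. ]
side tray [213 233] [368.5 279.9  36. ]
side tray [238 254] [383.1 160.6  36. ]
pw 291 [379.4 240.9] [358 226  43  31] [711.6 -58.8  54. ]
```

View pics/scenec.png

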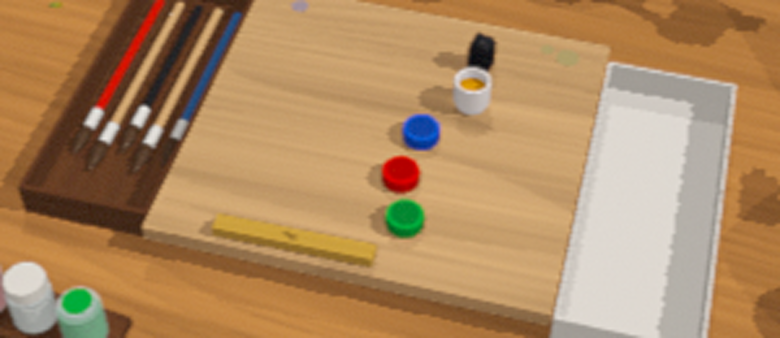

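The tray's board-side edge starts at (383,161) and the board is turned about +5.6°. The lids are about 53 mm apart along the board's depth, so I'll sweep them one at a time. The two fingers, almost closed, will cradle each lid. First I move above the board.

>>> send_rows(rows=[{"x": -0.1, "y": -0.05, "az": 0.1, "jaw": 0.5}, {"x": -0.25, "y": -0.14, "az": 0.25, "jaw": 0}, {"x": -0.4, "y": -0.23, "az": 0.4, "jaw": -0.4}, {"x": -0.55, "y": -0.31, "az": 0.55, "jaw": -0.7}, {"x": -0.7, "y": -0.4, "az": 0.7, "jaw": -0.7}, {"x": -0.82, "y": -0.47, "az": 0.82, "jaw": -0.7}, {"x": -0.94, "y": -0.53, "az": 0.94, "jaw": -0.7}, {"x": -1, "y": -0.57, "az": 1, "jaw": -0.7}, {"x": -1, "y": -0.57, "az": 1, "jaw": -0.7}, {"x": -1, "y": -0.57, "az": 1, "jaw": -0.7}])

```text
schema error: expected keys x, y, z, ax, ay, az, jaw
```

```bash
cat >> h.py <<'E'
from scipy.spatial.transform import Rotation as Ro
T0=np.array([383,161.5]);a=0.098
xb=np.array([np.cos(a),np.sin(a)]);yb=np.array([-xb[1],xb[0]])
def W(u,v): return T0+u*xb+v*yb
def UV(p): return np.array([(p[:2]-T0)@xb,(p[:2]-T0)@yb])
def go(o,u,v,z):
    R=Ro.from_euler('xyz',o['tcp_rot']);D=Ro.from_euler('xyz',[np.pi,0,np.pi/2+a])
    return R.inv().apply(np.r_[W(u,v),z]-o['tool_pos'])/200,(R.inv()*D).as_rotvec(degrees=True)/60
E
python3 - <<'E'
from plant import bot
from h import *
o=bot.get_obs();print(o['time'],o['tool_pos'],o['tcp_rot'],o['grip_width']);print(go(o,215,-215,226))
E
```

```text
0.1 [177.77424941 493.60244785 226.13705152] [-3.14026047e+00 -1.72448874e-04  2.79575930e+00] 92.08961991902817
(array([-2.96071246e+00, -1.72359481e+00,  2.47083828e-03]), array([-1.22735793e-03,  5.69962926e-04,  1.07617031e+00]))
```

>>> send_rows(rows=[{"x": -0.12, "y": -0.07, "z": 0, "ax": 0, "ay": 0, "az": 0.1, "jaw": 0.5}, {"x": -0.25, "y": -0.14, "z": 0, "ax": 0, "ay": 0, "az": 0.25, "jaw": 0}, {"x": -0.4, "y": -0.23, "z": 0, "ax": 0, "ay": 0, "az": 0.4, "jaw": -0.4}, {"x": -0.55, "y": -0.31, "z": 0, "ax": 0, "ay": 0, "az": 0.55, "jaw": -0.7}, {"x": -0.7, "y": -0.4, "z": 0, "ax": 0, "ay": 0, "az": 0.7, "jaw": -0.7}, {"x": -0.8, "y": -0.45, "z": 0, "ax": 0, "ay": 0, "az": 0.8, "jaw": -0.7}, {"x": -0.9, "y": -0.51, "z": 0, "ax": 0, "ay": 0, "az": 0.9, "jaw": -0.7}, {"x": -1, "y": -0.57, "z": 0, "ax": 0, "ay": 0, "az": 1, "jaw": -0.7}, {"x": -1, "y": -0.57, "z": 0, "ax": 0, "ay": 0, "az": 1, "jaw": -0.7}, {"x": -1, "y": -0.57, "z": 0, "ax": 0, "ay": 0, "az": 1, "jaw": -0.7}])

```text
time: 1.35
tool_pos: [327.1, 319.2, 226.6]
tcp_rot: [-3.141, -0.0, 1.75]
contact_force: [-0.6, -0.9, -0.0]
grip_width: 14.2
finger_force: 0.0
```

```bash
python3 - <<'E'
from plant import bot
from h import *
o=bot.get_obs();print(o['time'],o['tool_pos'],o['tcp_rot'],o['grip_width']);print(go(o,215,-215,226))
E
```

```text
1.35 [327.08037837 319.15830023 226.57870713] [-3.14109781e+00 -2.31351148e-04  1.74994907e+00] 14.163336963376612
(array([-1.98410435e+00,  1.11897248e+00,  1.88079331e-03]), array([-0.00048125, -0.00020163,  0.07749522]))
```

>>> send_rows(rows=[{"x": -0.15, "y": 0.09, "z": 0, "ax": 0, "ay": 0, "az": 0.02, "jaw": -0.7}, {"x": -0.3, "y": 0.18, "z": 0, "ax": 0, "ay": 0, "az": 0.03, "jaw": -0.7}, {"x": -0.45, "y": 0.26, "z": 0, "ax": 0, "ay": 0, "az": 0.05, "jaw": -0.7}, {"x": -0.6, "y": 0.34, "z": 0, "ax": 0, "ay": 0, "az": 0.06, "jaw": -0.7}, {"x": -0.75, "y": 0.42, "z": 0, "ax": 0, "ay": 0, "az": 0.0775, "jaw": -0.7}, {"x": -0.88, "y": 0.5, "z": 0, "ax": 0, "ay": 0, "az": 0.0775, "jaw": -0.7}, {"x": -1, "y": 0.56, "z": 0, "ax": 0, "ay": 0, "az": 0.0775, "jaw": -0.7}, {"x": -1, "y": 0.56, "z": 0, "ax": 0, "ay": 0, "az": 0.0775, "jaw": -0.7}, {"x": -1, "y": 0.56, "z": 0, "ax": 0, "ay": 0, "az": 0.0775, "jaw": -0.7}, {"x": -1, "y": 0.56, "z": 0, "ax": 0, "ay": 0, "az": 0.0775, "jaw": -0.7}])

```text
time: 2.6
tool_pos: [472.4, 142.9, 226.8]
tcp_rot: [-3.141, -0.0, 1.669]
contact_force: [0.0, -0.7, -0.7]
grip_width: 13.8
finger_force: 0.0
```

```bash
python3 - <<'E'
from plant import bot
from h import *
import pickle
o=bot.get_obs();print(o['time'],o['tool_pos'],o['tcp_rot'],o['grip_width']);print(go(o,261,-205,100))
p,z=bot.capture('wrist');m=bot.camera_model('wrist');print(m)
pickle.dump((o,p,z,m),open('w.pkl','wb'));cv2.imwrite('pics/w1.png',p[:,:,::-1])
E
```

```text
2.6 [472.39729766 142.90049254 226.76894473] [-3.14144080e+00 -3.32480672e-04  1.66918130e+00] 13.767242169964137
(array([-0.88925935,  0.8690114 ,  0.63341714]), array([-0.00014507, -0.00031747,  0.00036765]))
{'vertical_fov': 58.01375449360673, 'cx': 319.99309381092917, 'cy': 238.77802339544223, 'T_tool_cam': array([[ 8.71188994e-04, -9.67268105e-01, -2.53755108e-01,
         6.75773705e+01],
       [ 9.99999621e-01,  8.43076697e-04,  2.19532390e-04,
         6.07787353e-01],
       [ 1.58833943e-06, -2.53755203e-01,  9.67268472e-01,
        -1.57463915e+02],
       [ 0.00000000e+00,  0.00000000e+00,  0.00000000e+00,
         1.00000000e+00]])}
```

View pics/w1.png

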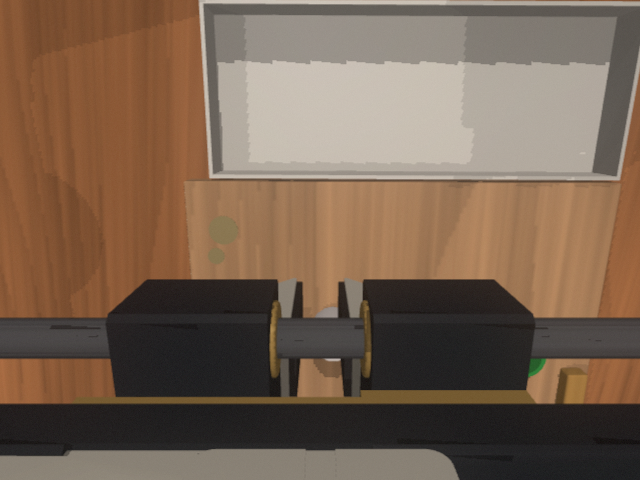

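The wrist view shows the tray rim level in the picture at row 178, so the yaw matches the board. The camera looks toward the tray (+x of the tool). I'll go behind the green lid, staying high, and look again.

>>> send_rows(rows=[{"x": -0.12, "y": 0.11, "z": 0, "ax": 0, "ay": 0, "az": 0, "jaw": -0.7}, {"x": -0.24, "y": 0.22, "z": 0, "ax": 0, "ay": 0, "az": 0, "jaw": -0.7}, {"x": -0.4, "y": 0.37, "z": 0, "ax": 0, "ay": 0, "az": 0, "jaw": -0.7}, {"x": -0.55, "y": 0.51, "z": 0, "ax": 0, "ay": 0, "az": 0, "jaw": -0.7}, {"x": -0.7, "y": 0.65, "z": 0, "ax": 0, "ay": 0, "az": 0, "jaw": -0.7}, {"x": -0.82, "y": 0.76, "z": 0, "ax": 0, "ay": 0, "az": 0, "jaw": -0.7}, {"x": -0.94, "y": 0.87, "z": 0, "ax": 0, "ay": 0, "az": 0, "jaw": -0.7}, {"x": -0.94, "y": 0.87, "z": 0, "ax": 0, "ay": 0, "az": 0, "jaw": -0.7}, {"x": -0.94, "y": 0.87, "z": 0, "ax": 0, "ay": 0, "az": 0, "jaw": -0.7}, {"x": -0.94, "y": 0.87, "z": 0, "ax": 0, "ay": 0, "az": 0, "jaw": -0.7}])

```text
time: 3.9
tool_pos: [663.8, -27.3, 227.1]
tcp_rot: [3.141, -0.0, 1.669]
contact_force: [-0.2, -0.4, 0.3]
grip_width: 13.6
finger_force: 0.0
```

```bash
python3 - <<'E'
from plant import bot
from h import *
import pickle
np.set_printoptions(precision=3,suppress=True)
o=bot.get_obs();print(o['time'],o['tool_pos'],o['grip_width'],UV(o['tool_pos']))
p,z=bot.capture('wrist');m=bot.camera_model('wrist')
Tt=np.eye(4);Tt[:3,:3]=Ro.from_euler('xyz',o['tcp_rot']).as_matrix();Tt[:3,3]=o['tool_pos']
M=np.linalg.inv(Tt@m['T_tool_cam']);m['R']=M[:3,:3];m['t']=M[:3,3]
for c,lo,hi,h in(('blue',(105,150,60),(125,255,255),52),('red',(0,190,90),(6,255,255),52),('green',(55,150,60),(80,255,255),52),('brass',(20,120,100),(30,255,255),54),('white',(0,0,150),(180,40,255),60)):
    for A,u,s in blobs(p,lo,hi,(0,0,640,480),150)[:3]:print(c,A,u,s,ray(m,*u,h)[:2],UV(ray(m,*u,h)))
pickle.dump((o,p,z,m),open('w.pkl','wb'));cv2.imwrite('pics/w2.png',p[:,:,::-1])
E
```

```text
3.9 [663.847 -27.298 227.101] 13.626243319984523 [ 261.027 -215.371]
blue 1717 [176.37  144.677] [154 121  47  49] [551.853  15.347] [ 153.742 -161.973]
red 1732 [253.79  153.066] [230 130  49  48] [610.118  14.895] [ 211.684 -168.123]
white 12653 [232.786 465.433] [  0 450 458  30] [ 609.048 -261.889] [ 183.538 -443.475]
white 789 [83.034 89.038] [55 63 62 55] [487.814  48.205] [  93.226 -123.007]
white 444 [588.462  18.917] [579   0  19  38] [833.703 128.185] [445.281 -77.253]
```

View pics/w2.png

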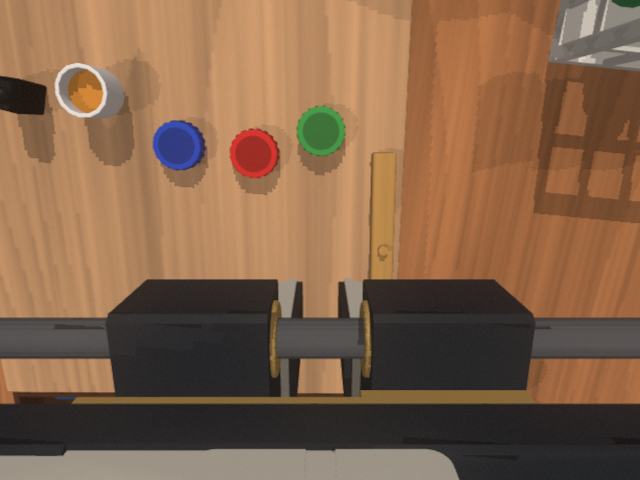

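The wrist view shows green at (321,130), which is straight ahead of the fingers. Red is at (254,153), blue at (178,145) and the pot at (90,90). The paperweight's edge is at column 372, about 38 mm to the side of green. These agree with the first measurements, so I descend behind green.

>>> send_rows(rows=[{"x": 0, "y": 0, "z": 0.15, "ax": 0, "ay": 0, "az": 0, "jaw": -0.7}, {"x": 0, "y": 0, "z": 0.3, "ax": 0, "ay": 0, "az": 0, "jaw": -0.7}, {"x": 0, "y": 0, "z": 0.45, "ax": 0, "ay": 0, "az": 0, "jaw": -0.7}, {"x": 0, "y": 0, "z": 0.6, "ax": 0, "ay": 0, "az": 0, "jaw": -0.7}, {"x": 0, "y": 0, "z": 0.72, "ax": 0, "ay": 0, "az": 0, "jaw": -0.7}, {"x": 0, "y": 0, "z": 0.82, "ax": 0, "ay": 0, "az": 0, "jaw": -0.7}, {"x": 0, "y": 0, "z": 0.88, "ax": 0, "ay": 0, "az": 0, "jaw": -0.7}, {"x": 0, "y": 0, "z": 0.905, "ax": 0, "ay": 0, "az": 0, "jaw": -0.7}, {"x": 0, "y": 0, "z": 0.905, "ax": 0, "ay": 0, "az": 0, "jaw": -0.7}, {"x": 0.02, "y": 0, "z": 0.905, "ax": 0, "ay": 0, "az": 0, "jaw": -0.7}])

```text
time: 5.2
tool_pos: [664.5, -24.6, 46.6]
tcp_rot: [3.14, 0.0, 1.667]
contact_force: [0.6, -0.2, -1.2]
grip_width: 14.0
finger_force: 0.0
```

>>> send_rows(rows=[{"x": 0.06, "y": 0, "z": 0, "ax": 0, "ay": 0, "az": 0, "jaw": -0.7}, {"x": 0.12, "y": 0, "z": 0, "ax": 0, "ay": 0, "az": 0, "jaw": -0.7}, {"x": 0.18, "y": 0, "z": 0, "ax": 0, "ay": 0, "az": 0, "jaw": -0.7}, {"x": 0.26, "y": 0, "z": 0, "ax": 0, "ay": 0, "az": 0, "jaw": -0.7}, {"x": 0.34, "y": 0, "z": 0, "ax": 0, "ay": 0, "az": 0, "jaw": -0.7}, {"x": 0.42, "y": 0, "z": 0, "ax": 0, "ay": 0, "az": 0, "jaw": -0.7}, {"x": 0.5, "y": 0, "z": 0, "ax": 0, "ay": 0, "az": 0, "jaw": -0.7}, {"x": 0.58, "y": 0, "z": 0, "ax": 0, "ay": 0, "az": 0, "jaw": -0.7}, {"x": 0.66, "y": 0, "z": 0, "ax": 0, "ay": 0, "az": 0, "jaw": -0.7}, {"x": 0.74, "y": 0, "z": 0, "ax": 0, "ay": 0, "az": 0, "jaw": -0.7}])

```text
time: 6.45
tool_pos: [649.6, 123.9, 45.7]
tcp_rot: [3.142, -0.0, 1.667]
contact_force: [-0.0, 0.3, 0.4]
grip_width: 13.8
finger_force: 0.1
```

```bash
python3 - <<'E'
from plant import bot
from h import *
o=bot.get_obs();print(o['time'],UV(o['tool_pos']),o['contact_force'])
p,z=bot.capture('side');cv2.imwrite('pics/s3.png',cv2.resize(p[170:310,200:440,::-1],None,fx=3,fy=3))
E
```

```text
6.45 [261.66116846 -63.50497192] [-0.00701301  0.2915953   0.36399205]
```

View pics/s3.png

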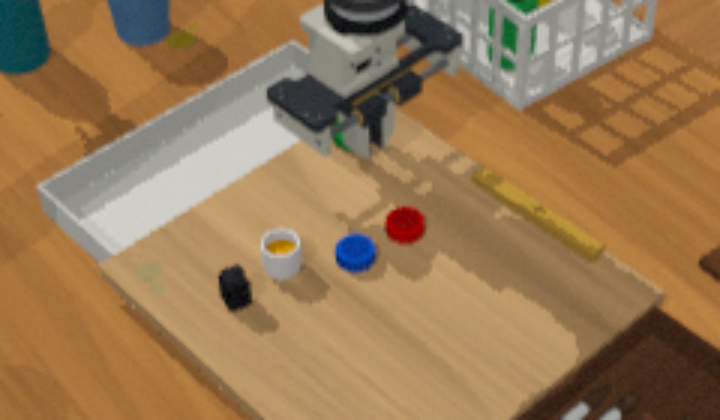

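Green is still cradled in front of the fingers, and everything else is where it was. I'll push it over the edge, then lift.

>>> send_rows(rows=[{"x": 0.08, "y": 0, "z": 0, "ax": 0, "ay": 0, "az": 0, "jaw": -0.7}, {"x": 0.17, "y": 0, "z": 0, "ax": 0, "ay": 0, "az": 0, "jaw": -0.7}, {"x": 0.27, "y": 0, "z": 0, "ax": 0, "ay": 0, "az": 0, "jaw": -0.7}, {"x": 0.37, "y": 0, "z": 0, "ax": 0, "ay": 0, "az": 0, "jaw": -0.7}, {"x": 0.44, "y": 0, "z": 0, "ax": 0, "ay": 0, "az": 0, "jaw": -0.7}, {"x": 0.44, "y": 0, "z": 0, "ax": 0, "ay": 0, "az": 0, "jaw": -0.7}, {"x": 0.44, "y": 0, "z": -0.1, "ax": 0, "ay": 0, "az": 0, "jaw": -0.7}, {"x": 0.4, "y": -0.03, "z": -0.25, "ax": 0, "ay": 0, "az": 0, "jaw": -0.7}, {"x": 0.25, "y": -0.1, "z": -0.35, "ax": 0, "ay": 0, "az": 0, "jaw": -0.7}, {"x": 0.1, "y": -0.2, "z": -0.35, "ax": 0, "ay": 0, "az": 0, "jaw": -0.7}])

```text
time: 7.75
tool_pos: [609.1, 137.6, 117.8]
tcp_rot: [3.137, 0.0, 1.667]
contact_force: [-0.7, -0.3, -0.3]
grip_width: 13.6
finger_force: 0.0
```

```bash
cat > chk.py <<'E'
from plant import bot
from h import *
np.set_printoptions(precision=3,suppress=True)
o=bot.get_obs();print(o['time'],o['tool_pos'],UV(o['tool_pos']))
p,z=bot.capture('scene');m=bot.camera_model('scene')
for c,lo,hi in(('blue',(105,150,60),(125,255,255)),('red',(0,190,90),(6,255,255)),('green',(55,150,60),(80,255,255))):
    for A,u,s in blobs(p,lo,hi,(290,200,460,335))[:2]:print(c,A,u,'board',UV(ray(m,*u,50)),'tray',UV(ray(m,*u,14)))
E
python3 chk.py; python3 - <<'E'
from plant import bot
from h import *
print(go(bot.get_obs(),211.5,-222,47))
E
```

```text
7.75 [609.055 137.637 117.751] [222.635 -45.867]
blue 143 [331.545 240.308] board [ 154.919 -161.648] tray [ 122.373 -168.678]
red 140 [323.443 256.886] board [ 213.401 -167.882] tray [ 183.107 -175.152]
green 162 [408.    300.562] board [291.82  49.51] tray [264.544  50.609]
(array([-0.86233651, -0.0369243 ,  0.35000447]), array([-0.00070781,  0.00206901, -0.00327105]))
```

Green is lying in the tray at board coordinates (264, +51). Next I go back behind red.

>>> send_rows(rows=[{"x": -0.1, "y": -0.02, "z": 0, "ax": 0, "ay": 0, "az": 0, "jaw": -0.7}, {"x": -0.28, "y": -0.05, "z": 0, "ax": 0, "ay": 0, "az": 0, "jaw": -0.7}, {"x": -0.48, "y": -0.05, "z": 0, "ax": 0, "ay": 0, "az": 0, "jaw": -0.7}, {"x": -0.68, "y": -0.05, "z": 0, "ax": 0, "ay": 0, "az": 0, "jaw": -0.7}, {"x": -0.82, "y": -0.05, "z": 0, "ax": 0, "ay": 0, "az": 0, "jaw": -0.7}, {"x": -0.9, "y": -0.05, "z": 0, "ax": 0, "ay": 0, "az": 0, "jaw": -0.7}, {"x": -0.9, "y": -0.05, "z": 0.12, "ax": 0, "ay": 0, "az": 0, "jaw": -0.7}, {"x": -0.9, "y": -0.05, "z": 0.24, "ax": 0, "ay": 0, "az": 0, "jaw": -0.7}, {"x": -0.9, "y": -0.05, "z": 0.32, "ax": 0, "ay": 0, "az": 0, "jaw": -0.7}, {"x": -0.9, "y": -0.05, "z": 0.35, "ax": 0, "ay": 0, "az": 0, "jaw": -0.7}])

```text
time: 9.05
tool_pos: [615.1, -41.0, 44.7]
tcp_rot: [-3.14, -0.001, 1.668]
contact_force: [-0.9, 0.5, -0.0]
grip_width: 13.6
finger_force: 0.0
```

```bash
python3 chk.py
```

```text
9.05 [615.052 -40.975  44.68 ] [ 211.128 -224.208]
blue 143 [331.545 240.308] board [ 154.919 -161.648] tray [ 122.373 -168.678]
red 164 [323.579 256.524] board [ 212.188 -167.845] tray [ 181.847 -175.113]
green 162 [408.    300.562] board [291.82  49.51] tray [264.544  50.609]
```

>>> send_rows(rows=[{"x": 0.06, "y": 0, "z": -0.005, "ax": 0, "ay": 0, "az": 0, "jaw": -0.7}, {"x": 0.12, "y": 0, "z": -0.005, "ax": 0, "ay": 0, "az": 0, "jaw": -0.7}, {"x": 0.18, "y": 0, "z": -0.005, "ax": 0, "ay": 0, "az": 0, "jaw": -0.7}, {"x": 0.26, "y": 0, "z": -0.005, "ax": 0, "ay": 0, "az": 0, "jaw": -0.7}, {"x": 0.34, "y": 0, "z": -0.005, "ax": 0, "ay": 0, "az": 0, "jaw": -0.7}, {"x": 0.42, "y": 0, "z": -0.005, "ax": 0, "ay": 0, "az": 0, "jaw": -0.7}, {"x": 0.5, "y": 0, "z": -0.005, "ax": 0, "ay": 0, "az": 0, "jaw": -0.7}, {"x": 0.6, "y": 0, "z": -0.005, "ax": 0, "ay": 0, "az": 0, "jaw": -0.7}, {"x": 0.7, "y": 0, "z": -0.005, "ax": 0, "ay": 0, "az": 0, "jaw": -0.7}, {"x": 0.8, "y": 0, "z": -0.005, "ax": 0, "ay": 0, "az": 0, "jaw": -0.7}])

```text
time: 10.35
tool_pos: [599.8, 119.5, 46.7]
tcp_rot: [-3.142, -0.0, 1.668]
contact_force: [0.8, 0.5, 0.6]
grip_width: 13.8
finger_force: 0.0
```

>>> send_rows(rows=[{"x": 0.08, "y": 0, "z": 0, "ax": 0, "ay": 0, "az": 0, "jaw": -0.7}, {"x": 0.17, "y": 0, "z": 0, "ax": 0, "ay": 0, "az": 0, "jaw": -0.7}, {"x": 0.27, "y": 0, "z": 0, "ax": 0, "ay": 0, "az": 0, "jaw": -0.7}, {"x": 0.37, "y": 0, "z": 0, "ax": 0, "ay": 0, "az": 0, "jaw": -0.7}, {"x": 0.44, "y": 0, "z": 0, "ax": 0, "ay": 0, "az": 0, "jaw": -0.7}, {"x": 0.44, "y": 0, "z": 0, "ax": 0, "ay": 0, "az": 0, "jaw": -0.7}, {"x": 0.44, "y": 0, "z": -0.1, "ax": 0, "ay": 0, "az": 0, "jaw": -0.7}, {"x": 0.4, "y": -0.03, "z": -0.25, "ax": 0, "ay": 0, "az": 0, "jaw": -0.7}, {"x": 0.25, "y": -0.1, "z": -0.4, "ax": 0, "ay": 0, "az": 0, "jaw": -0.7}, {"x": 0.1, "y": -0.2, "z": -0.4, "ax": 0, "ay": 0, "az": 0, "jaw": -0.7}])

```text
time: 11.6
tool_pos: [559.7, 132.9, 129.3]
tcp_rot: [3.136, 0.0, 1.667]
contact_force: [0.5, 0.6, -1.0]
grip_width: 13.9
finger_force: 0.0
```

```bash
python3 chk.py
```

```text
11.6 [559.737 132.86  129.329] [173.087 -45.795]
blue 138 [331.5   240.297] board [ 154.913 -161.767] tray [ 122.367 -168.801]
red 146 [409.568 283.76 ] board [242.93   46.551] tray [213.772  47.536]
green 162 [407.914 300.543] board [291.818  49.314] tray [264.542  50.404]
```

Red is in the tray too, at (214, 48). Blue is next.

>>> send_rows(rows=[{"x": -0.1, "y": -0.04, "z": 0, "ax": 0, "ay": 0, "az": 0, "jaw": -0.7}, {"x": -0.28, "y": -0.08, "z": 0, "ax": 0, "ay": 0, "az": 0, "jaw": -0.7}, {"x": -0.48, "y": -0.08, "z": 0, "ax": 0, "ay": 0, "az": 0, "jaw": -0.7}, {"x": -0.68, "y": -0.08, "z": 0, "ax": 0, "ay": 0, "az": 0, "jaw": -0.7}, {"x": -0.82, "y": -0.08, "z": 0, "ax": 0, "ay": 0, "az": 0, "jaw": -0.7}, {"x": -0.87, "y": -0.08, "z": 0, "ax": 0, "ay": 0, "az": 0, "jaw": -0.7}, {"x": -0.87, "y": -0.08, "z": 0.14, "ax": 0, "ay": 0, "az": 0, "jaw": -0.7}, {"x": -0.87, "y": -0.08, "z": 0.28, "ax": 0, "ay": 0, "az": 0, "jaw": -0.7}, {"x": -0.87, "y": -0.08, "z": 0.36, "ax": 0, "ay": 0, "az": 0, "jaw": -0.7}, {"x": -0.87, "y": -0.08, "z": 0.4, "ax": 0, "ay": 0, "az": 0, "jaw": -0.7}])

```text
time: 12.9
tool_pos: [558.9, -40.3, 45.9]
tcp_rot: [-3.141, -0.0, 1.668]
contact_force: [0.1, -0.7, 0.7]
grip_width: 14.0
finger_force: 0.0
```

```bash
python3 chk.py
```

```text
12.9 [558.86  -40.257  45.931] [ 155.276 -217.996]
blue 142 [331.5   240.296] board [ 154.909 -161.768] tray [ 122.362 -168.803]
red 145 [409.538 283.772] board [242.984  46.487] tray [213.828  47.469]
green 161 [407.957 300.559] board [291.837  49.414] tray [264.562  50.509]
```

>>> send_rows(rows=[{"x": 0.06, "y": 0, "z": 0, "ax": 0, "ay": 0, "az": 0, "jaw": -0.7}, {"x": 0.12, "y": 0, "z": 0, "ax": 0, "ay": 0, "az": 0, "jaw": -0.7}, {"x": 0.18, "y": 0.005, "z": 0, "ax": 0, "ay": 0, "az": 0, "jaw": -0.7}, {"x": 0.26, "y": 0.01, "z": 0, "ax": 0, "ay": 0, "az": 0, "jaw": -0.7}, {"x": 0.34, "y": 0.015, "z": 0, "ax": 0, "ay": 0, "az": 0, "jaw": -0.7}, {"x": 0.42, "y": 0.02, "z": 0, "ax": 0, "ay": 0, "az": 0, "jaw": -0.7}, {"x": 0.5, "y": 0.02, "z": 0, "ax": 0, "ay": 0, "az": 0, "jaw": -0.7}, {"x": 0.58, "y": 0.02, "z": 0, "ax": 0, "ay": 0, "az": 0, "jaw": -0.7}, {"x": 0.67, "y": 0.02, "z": 0, "ax": 0, "ay": 0, "az": 0, "jaw": -0.7}, {"x": 0.77, "y": 0.02, "z": 0, "ax": 0, "ay": 0, "az": 0, "jaw": -0.7}])

```text
time: 14.2
tool_pos: [548.1, 114.2, 46.7]
tcp_rot: [3.142, -0.0, 1.667]
contact_force: [0.8, -0.8, 0.6]
grip_width: 13.4
finger_force: 0.1
```

>>> send_rows(rows=[{"x": 0.08, "y": 0, "z": 0, "ax": 0, "ay": 0, "az": 0, "jaw": -0.7}, {"x": 0.17, "y": 0, "z": 0, "ax": 0, "ay": 0, "az": 0, "jaw": -0.7}, {"x": 0.27, "y": 0, "z": 0, "ax": 0, "ay": 0, "az": 0, "jaw": -0.7}, {"x": 0.37, "y": 0, "z": 0, "ax": 0, "ay": 0, "az": 0, "jaw": -0.7}, {"x": 0.44, "y": 0, "z": 0, "ax": 0, "ay": 0, "az": 0, "jaw": -0.7}, {"x": 0.44, "y": 0, "z": 0, "ax": 0, "ay": 0, "az": 0, "jaw": -0.7}, {"x": 0.44, "y": 0, "z": -0.15, "ax": 0, "ay": 0, "az": 0, "jaw": -0.7}, {"x": 0.44, "y": 0, "z": -0.35, "ax": 0, "ay": 0, "az": 0, "jaw": -0.7}, {"x": 0.44, "y": 0, "z": -0.55, "ax": 0, "ay": 0, "az": 0, "jaw": -0.7}, {"x": 0.44, "y": 0, "z": -0.7, "ax": 0, "ay": 0, "az": 0, "jaw": -0.7}])

```text
time: 15.45
tool_pos: [540.1, 199.9, 188.6]
tcp_rot: [3.14, 0.0, 1.667]
contact_force: [0.6, -0.1, -0.1]
grip_width: 13.4
finger_force: 0.0
```

```bash
python3 chk.py; python3 - <<'E'
from plant import bot
import cv2
p,z=bot.capture('scene');cv2.imwrite('pics/f.png',cv2.resize(p[180:350,170:470,::-1],None,fx=2.6,fy=2.6))
E
```

```text
15.45 [540.145 199.9   188.633] [160.148  22.84 ]
blue 144 [412.431 267.701] board [192.716  46.726] tray [161.625  47.718]
red 145 [409.586 283.683] board [242.692  46.561] tray [213.525  47.546]
green 160 [407.913 300.569] board [291.889  49.321] tray [264.616  50.412]
```

View pics/f.png

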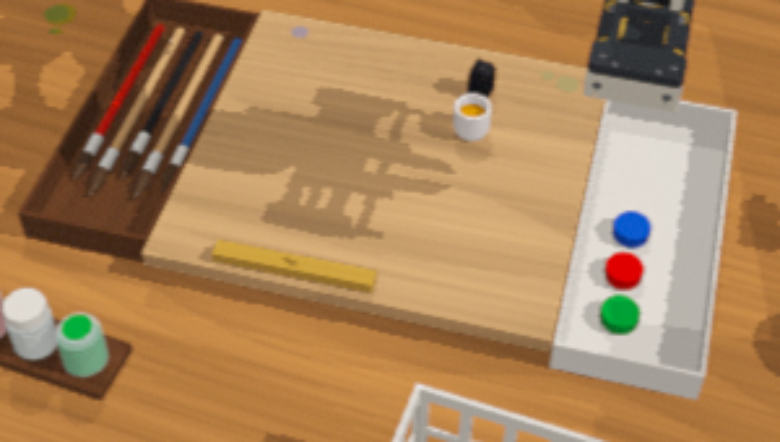

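All three lids lie flat in the tray. The pot, seal and paperweight have not moved, and the gripper is clear of everything.

```bash
python3 -c "
from plant import bot
print(bot.close_job())"
```

```text
the job is handed in; nothing more can be done
None
```

The blue, red and green lids were swept off the board and lie flat in the white tray, with the pot, seal and paperweight where they were, and the job was handed in at about 15.5 s on the robot's clock.

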